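# Open the proofing cabinet by its paddle latch

### The job

Open the blue-doored proofing cabinet ready for loading: lift the red-barred paddle handle gently until you feel the hidden pawl come free, swing the door wide open, about square to the cabinet, and let go so that the paddle drops back down. Never force the latch: neither heave the paddle hard against its stop nor tug at the door while the pawl still holds, and leave the other things on the table and on the cabinet where they are.

Things in the scene. Friction and masses are not known exactly. Their poses are not given: they have to be found in the camera images.
- cabinet: Aluminium countertop cabinet, fixed, 240 (x, depth) x 300 (y, width) x 250 high. Origin: on the table under the door's hinge axis; the box lies 18 to 258 along its +x and from +2 to -298 along its y. Its open front faces its own -x (at the start poses that is roughly sideways, to the robot's left, +y of the world); a blue door 17 thick covers the front.
- hinge (a point): Point on the door's upright hinge axis, 205 above the table, straight above the cabinet's origin, at the outer front edge of the cabinet. The axes are the door's: +z up; the door runs from here along -y, 296 long; -x is the outward normal of its outer face (the face lies at this point's x = 0).
- door (a joint): Door angle in rad about the upright hinge: 0 closed, grows as the free edge swings outward (-x of the cabinet, clockwise seen from above), stop at 1.75. Stays where it is left (light hinge friction, under 2 N at the paddle). While latched it has up to 9 mm of play at the paddle.
- paddle: Paddle handle on the door's outer face. Origin: its level pivot axis (its y, along the door), 12 outside the face, 232 from the hinge axis along the door, 205 above the table. At rest its blade (28 wide, 5 thick) stands level, straight out (its -x), to a red bar 60 from the pivot. Lifting the bar turns the paddle up about the pivot; a spring returns it: 3 N at the bar, rising to 5 N.
- latch (a point): Latch, on the paddle's pivot. Inside the door the paddle carries a hidden pawl behind a strike whose setting cannot be seen and differs each time: the pawl comes free between 0.15 and 0.62 rad of lift (bar 9 to 35 higher); some 0.05 rad (3 at the bar) later a firm stop ends the lift and the pull jumps. Over 22 N on the pawl is forcing. With the bar 40 outward of shut, the paddle may be let down.
- paddle_grip (a point): Centre of the paddle's red round bar, 16 diameter and 44 long, lying along the door (along the paddle's y), 60 out from the pivot, 72 outside the door's face, 205 above the table at rest. Can be pinched across its ends from above (fingers closing along the door); free space all round it, the cabinet's top is 45 above it.
- sesame_jar: Jar with steel lid, 52 diameter, 75 high, on the cabinet's top. Origin: centre of its underside. Leave alone.
- ramekin: Small white dish, 64 diameter, 40 high, on the cabinet's top. Origin: centre of its underside. Leave alone.
- glaze_bowl: White lidded bowl with a blue band, 140 diameter, 107 high. Origin: centre of its underside. Leave alone.
- spray_bottle: Orange spray bottle, 76 diameter, 187 high. Origin: centre of its underside. Leave alone.
- brush: Pastry brush with a pale wooden handle, lying flat. Leave alone.
- rolling_pin: Wooden rolling pin, 48 diameter, 360 long along its x. Origin: under its middle. Leave alone.
- cup: Blue mug, 76 diameter, 85 high. Origin: centre of its underside. Leave alone.

How it is judged (in metres and radians):
On the way, in this order (a step that is already met when the one before it is completed fails the run):
1. the paddle is lifted by the gripper (more than 0.12 rad) while the door is still shut (angle between paddle's own z axis and vertical above 0.12 rad and value of joint door below 0.06 rad and contact force between the fingers and paddle above 0.5 N), for 0.1 s.
2. the door has come off the latch and is being swung by the gripper (value of joint door above 0.2 rad and contact force between the fingers and door above 0.2 N), for 0.1 s.
At the end, for the whole second after the job is handed in: The door stands open by more than 1.2 rad (about 70 degrees) and is at rest, and the paddle is let go and back down, level to within 0.1 rad (value of joint door above 1.2 rad and angle between paddle's own z axis and vertical below 0.1 rad and velocity of joint door between -0.05 and 0.05 rad/s); the robot touches nothing.
It fails at once if the latch is forced: more than 22 N between the pawl and its strike or stop (contact force between paddle and cabinet above 22 N).
It fails at once if another thing on the table or cabinet is disturbed (moved more than 30 mm) (distance of any of sesame_jar, ramekin, glaze_bowl, spray_bottle, brush, rolling_pin, cup from where it was at the start of the episode above 0.03 m).
It also fails if it takes over 72 s, if anything falls off the work surface, if the arm or the gripper's body presses on something with over 40 N, if the wrist force passes 120 N, or if a joint passes its speed limit or range.

### The arm

A 6-joint arm with a two-finger parallel gripper is mounted at the origin on the work surface. World frame = base frame: x ahead of the robot, y to its left, z up, the work surface at z = 0. Lengths are in mm, angles in rad, forces in N, time in s.
With the tool pointing down it reaches from about 225 to 875 mm from the base axis. Payload 3.4 kg.
Tool frame: the origin (TCP) lies on the mounting face of the last link; the fingertips stand 173 mm ahead of it and the grasp point (between the pads) lies 155 mm ahead of it; z points along the fingers, x is the direction in which the jaws open and shut, and the axes are right-handed (so a half turn about z gives the same grasp; the last joint's range is limited). The gripper opens to 85 mm and grips with 20 to 120 N. Pads are 22 mm wide; open, the fingers measure 114 mm over their backs; the gripper's body (76 mm by 85 mm) begins 54 mm behind the grasp point. The pads swing forward as they close: fully open they stand 13 mm farther back than shut.
Start: joints at [-1.433, 0.276, 1.505, -0, 1.361, -0.121], TCP at [147.149, -555.87, 404.728] pointing down, gripper open.
Joint ranges: [-2.89, 2.89], [-0.75, 2.08], [0.22, 2.7], [-1.18, 4.32], [0.11, 2.71], [-2.7, 2.7]. Speed limits (rad/s): [2.57, 2.57, 3.14, 3.14, 3.14, 3.14].

### API

Orientations are given as a rotation vector (axis times angle).
In Python, from station import env, capture gives the robot as it stands.
- The arm moves only by the tool carry_out, never from a script. Its argument "commands" is a list of rows, each a list of 3 entries, a list of its own where there are three numbers: the shift along the world's x, y, z in m, then the turn, a rotation vector about the world's x, y, z in rad, then the opening, from 0 (shut) to 1 (fully open). In form: [[[x, y, z], [rx, ry, rz], claw], ...]. A call has 1 to 5 rows; each row is the pose to reach, as a shift and turn from the pose measured when the call began; what a row does not reach only later rows make up. A row lasts 1/8 s, in which the tool goes at most 62.5 mm and 10.7 degrees, less where a joint would pass 70% of its speed; a pose out of reach is approached as far as the arm can. A call with a gripper value outside its range is refused whole. The fingers move at their own pace and stop on an object; "squeeze" is the grip in N (left out, the last holds). Time passes only in rows, so rows that repeat a pose let the fingers close. It gives the time, the measured TCP pose, the force and the opening at its end, in the units of the state.
- env.sense(): the state, without advancing time (a new reading comes with each control period).
- capture(name): name is "scene" or "top" or "wrist"; returns a dict with "pixels" (400x640x3 uint8, red, green, blue), "range_z" (400x640 float32, mm along the optical axis (not along the pixel's ray), 0 where there is no reading), "mtx" (3x3 intrinsics, pixels), "k1" (the pictures are not rectified: a ray, as slopes to the right and down, at radius r is drawn at 1 + k1 r^2 times it, then the intrinsics apply), "world_from_camera" (4x4, takes a point from camera to world coordinates). Camera axes: x right, y up, looking along -z (the intrinsics and any distortion apply to the point x, -y, -z); pixel columns grow to the right and rows downward; lengths in mm; the calibration is good to about 2 mm. A picture is of the moment at which its call begins.
- env.sign_off(): hands the job in, once; it reports no verdict.
The state is a dict: "clock": time; "joint_pos": joint angles; "qd": joint speeds; "joint_efforts": joint torques, N m; "ee_pos": TCP position; "eef_rot": TCP orientation; "force": force on the tool from outside, world axes, zero at the start; "wrist_torque": the same for the moment, N m; "finger_gap": finger opening in mm.
Only numpy, scipy, OpenCV 4.12 (cv2) and the standard library are available. Lean on these libraries where they do the work, as an engineer would, in place of code of your own. Each camera call takes 0.05 s, during which the arm holds its last target.

## Working session

There is one attempt and no reset: what is moved stays moved. The work goes in short steps, Python scripts to look and compute and a tool call to move; the robot and the scene stay as the last step left them, time stands still between calls to the robot, and variables do not carry over. Pictures are saved under pics/ and viewed, and the job is handed in when it is done.

Besides the shell and the picture viewer there is one more tool, called after ">>>" in YAML: its name, and indented under it one key for each argument. carry_out: Moves the arm, as the interface text tells. Its arguments: {"type":"object","properties":{"commands":{"type":"array"},"squeeze":{"type":"number"}},"required":["commands"]}

```bash
mkdir -p pics; ls
cat > h.py <<'E'
import numpy as np,cv2
from station import env,capture
def save(n,f):
    c=capture(n); cv2.imwrite('pics/'+f,c['pixels'][:,:,::-1]); np.savez(''+f[:-4]+'.npz',**c); return c
def pts(c):
    K=np.array(c['mtx'],float);k1=float(c['k1']);z=c['range_z'].astype(float)
    v,u=np.mgrid[0:400,0:640].astype(float)
    xd=(u-K[0,2])/K[0,0];yd=(v-K[1,2])/K[1,1];x,y=xd.copy(),yd.copy()
    for _ in range(10):
        s=1+k1*(x*x+y*y);x=xd/s;y=yd/s
    P=np.stack([x*z,-y*z,-z,np.ones_like(z)],-1)
    W=P@np.array(c['world_from_camera']).T
    W=W[...,:3];W[z<=0]=np.nan
    return W
E
python3 - <<'E'
from h import *
print(env.sense())
for n in ['scene','top','wrist']: c=save(n,n+'0.png'); print(n,np.round(c['world_from_camera'],2).tolist())
E
```

```text
pics
{'clock': 0.0, 'joint_pos': array([-1.43302129e+00,  2.76621217e-01,  1.50611334e+00, -4.20155440e-05,
        1.36067184e+00, -1.20999954e-01]), 'qd': array([ 0.00069699, -0.00042345, -0.00164712,  0.00072744,  0.00110013,
       -0.00010412]), 'joint_efforts': array([-8.34748280e-04, -4.16774940e+01, -2.45802087e+01, -3.80504380e-04,
        1.11066023e-02, -7.91110324e-06]), 'ee_pos': array([ 147.10072317, -555.66395489,  403.83234067]), 'eef_rot': array([-2.48852149e+00,  1.91547805e+00,  2.07581135e-03]), 'force': array([ 0.79381518, -0.66577839, -0.42719543]), 'wrist_torque': array([ 0.00792216,  0.01907844, -0.01707832]), 'finger_gap': 85.53816667042689}
scene [[-0.2, -0.85, 0.48, 1253.77], [0.98, -0.17, 0.1, 202.07], [-0.0, 0.49, 0.87, 1471.8], [0.0, 0.0, 0.0, 1.0]]
top [[-0.02, 0.98, -0.19, 291.87], [-1.0, -0.02, 0.0, 18.25], [-0.0, 0.19, 0.98, 1411.32], [0.0, 0.0, 0.0, 1.0]]
wrist [[0.26, 0.93, 0.25, 211.32], [-0.97, 0.25, 0.07, -538.75], [-0.0, -0.26, 0.97, 373.87], [0.0, 0.0, 0.0, 1.0]]
```

View pics/scene0.png

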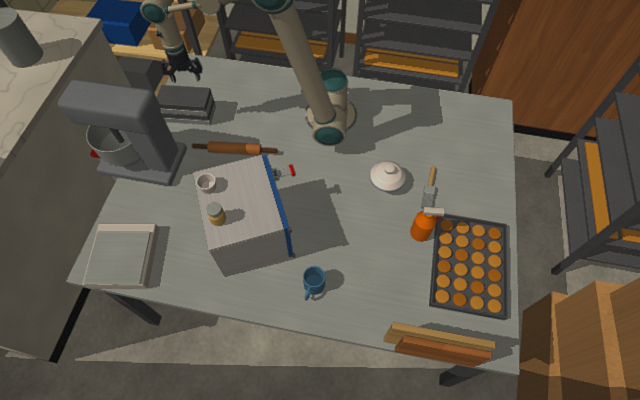

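View pics/top0.png

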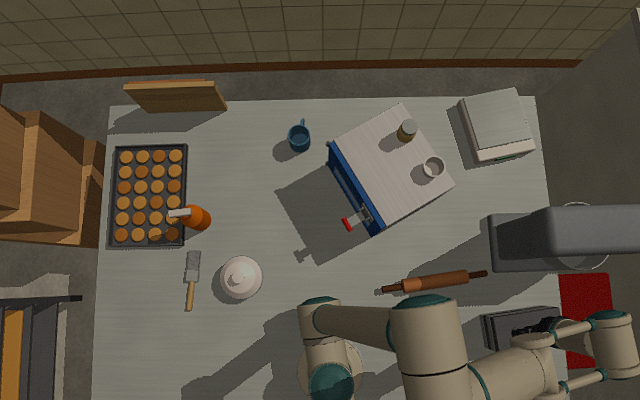

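View pics/wrist0.png

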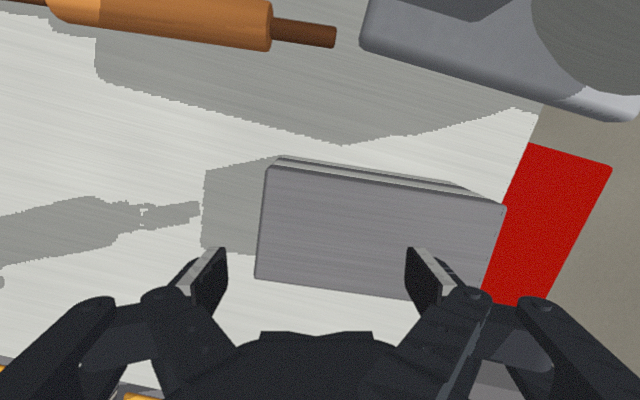

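The top view shows the cabinet at about (390,165), with the blue door edge running from (330,145) to (380,232) and the red bar at (348,223). The hinge is at the far end, near (330,145). The scene view shows the bar at (292,170). Next I measure these.

```bash
cat > m.py <<'E'
from h import *
def meas(c,roi=None):
    W=pts(c);im=c['pixels'];hsv=cv2.cvtColor(im,cv2.COLOR_RGB2HSV)
    ok=np.isfinite(W[...,0])&(W[...,0]>250)&(W[...,0]<900)&(W[...,1]<150)&(W[...,1]>-450)
    red=(((hsv[...,0]<6)|(hsv[...,0]>174))&(hsv[...,1]>180)&(hsv[...,2]>60))&ok&(W[...,2]>120)
    blue=((hsv[...,0]>100)&(hsv[...,0]<125)&(hsv[...,1]>120))&ok&(W[...,2]>20)
    return W,red,blue
if __name__=='__main__':
  for n in ['scene','top']:
    c=dict(np.load(n+'0.npz'));W,red,blue=meas(c)
    P=W[red];print(n,'red',len(P),P.mean(0).round(1),P.min(0).round(),P.max(0).round())
    q=P[:,:2]-P[:,:2].mean(0);print(' axis',np.linalg.svd(q)[2][0])
    B=W[blue];zt=np.percentile(B[:,2],98);print('blue',len(B),zt)
    for lo,hi in[(60,150),(150,230),(230,270)]:
        T=B[(B[:,2]>lo)&(B[:,2]<hi)]
        # cup exclude: keep dominant line
        if len(T)<20: continue
        l=cv2.fitLine(T[:,:2].astype(np.float32),cv2.DIST_HUBER,0,0.1,.01).ravel()
        t=(T[:,:2]-l[2:])@l[:2]; d=(T[:,:2]-l[2:])@np.array([-l[1],l[0]])
        print(lo,len(T),l[:2],l[2:]+l[:2]*np.percentile(t,1),l[2:]+l[:2]*np.percentile(t,99),d.std(),np.degrees(np.arctan2(l[1],l[0])))
    cab=np.isfinite(W[...,0])&(abs(W[...,2]-250)<8)&(W[...,0]>250)&(W[...,0]<900)&(W[...,1]>-500)&(W[...,1]<150)
    r=cv2.minAreaRect(W[cab][:,:2].astype(np.float32));print('cabtop',cab.sum(),r,cv2.boxPoints(r).round().tolist(),W[cab][:,2].mean())
    for k,(a,b) in {'tall':(258,340)}.items():
        m=np.isfinite(W[...,0])&(W[...,2]>a)&(W[...,2]<b)&(W[...,0]>250)&(W[...,0]<900)&(W[...,1]>-500)&(W[...,1]<150)
        nn,L,st,ce=cv2.connectedComponentsWithStats(m.astype(np.uint8))
        for i in range(1,nn):
            if st[i,4]>40: print('  obj',ce[i],st[i,4],W[L==i].mean(0).round(),W[L==i][:,2].max())
E
python3 m.py
```

```text
scene red 29 [458.1 -58.  212.1] [437. -73. 205.] [476. -45. 218.]
 axis [0.86405122 0.50340391]
blue 492 250.7593209317934
60 69 [0.8185132 0.5744877] [694.23216891 -19.04531021] [841.31310255  84.18599228] 22.60654500201267 35.063763
150 37 [ 0.38699114 -0.92208344] [694.35748345 -13.28334519] [698.86117724 -24.01429218] 1.3080513976348447 -67.23259
230 340 [0.8770961  0.48031488] [ 442.50302985 -157.01029534] [696.58270445 -17.87132725] 4.188902990458407 28.705969
cabtop 5697 ((624.8945922851562, -191.571044921875), (309.58203125, 262.9580383300781), 28.661996841430664) [[426.0, -150.0], [552.0, -381.0], [824.0, -233.0], [698.0, -2.0]] 249.97657880240433
  obj [205.90082645 181.59917355] 242 [ 600. -310.  278.] 295.45006193611357
  obj [215.52857143 213.24857143] 350 [ 719. -231.  306.] 332.36236293104685
top red 62 [451.8 -56.9 212.2] [434. -70. 207.] [473. -44. 218.]
 axis [-0.89038419 -0.45520983]
blue 1356 249.72864342751947
60 157 [0.8619666 0.5069651] [ 432.63801533 -151.58166602] [826.94153811  80.32769432] 15.965062293345625 30.461887
150 339 [0.87617445 0.48199415] [ 432.05912367 -150.38841206] [683.39761008 -12.12407366] 2.7623838676985666 28.815723
230 637 [0.8758919  0.48250738] [ 437.33416034 -155.45605968] [689.38372527 -16.60813639] 5.2682956609872695 28.84929
cabtop 7967 ((623.5436401367188, -189.9230194091797), (303.0562438964844, 264.3589172363281), 28.543989181518555) [[427.0, -146.0], [554.0, -378.0], [820.0, -234.0], [693.0, -1.0]] 249.73838103156487
  obj [407.18733509 130.46965699] 379 [ 701. -232.  309.] 330.53230421411786
  obj [434.17094017 165.73931624] 234 [ 604. -309.  280.] 295.05295436423444
```

>>> carry_out:
  commands:
    - [[0.02,0.04,0.03],[0,0,0.17],1]
    - [[0.045,0.08,0.06],[0,0,0.34],1]
    - [[0.075,0.125,0.08],[0,0,0.51],1]
    - [[0.105,0.17,0.08],[0,0,0.68],1]
    - [[0.135,0.215,0.08],[0,0,0.85],1]

```text
clock: 0.78
ee_pos: [282.7, -339.1, 484.2]
eef_rot: [-3.06, 0.712, 0.001]
force: [0.9, -0.3, 0.6]
finger_gap: 85.4
```

>>> carry_out:
  commands:
    - [[0.03,0.05,0.0],[0,0,0.17],1]
    - [[0.06,0.1,0.0],[0,0,0.34],1]
    - [[0.09,0.15,0.0],[0,0,0.51],1]
    - [[0.12,0.2,0.0],[0,0,0.68],1]
    - [[0.15,0.24,0.0],[0,0,0.85],1]

```text
clock: 1.4
ee_pos: [433.1, -97.0, 484.3]
eef_rot: [3.079, 0.623, -0.001]
force: [0.1, -0.7, -0.2]
finger_gap: 85.5
```

Run:
```python
from h import *
s=env.sense();print(s['clock'],s['ee_pos'],s['eef_rot'],s['force'],s['joint_pos'])
from scipy.spatial.transform import Rotation as R
print(R.from_rotvec(s['eef_rot']).as_matrix().round(3))
```

```text
1.4 [433.09902878 -96.96931926 484.25878918] [ 3.07893023e+00  6.23463380e-01 -5.94697050e-04] [ 0.10678768 -0.74779562 -0.23968919] [-3.77124006e-01  3.62052004e-02  1.60705316e+00 -3.52315823e-04
  1.49855735e+00 -7.76682555e-01]
[[ 0.921  0.389 -0.   ]
 [ 0.389 -0.921 -0.   ]
 [-0.     0.    -1.   ]]
```

>>> carry_out:
  commands:
    - [[0.022,0.042,0.0],[0,0,0.1],1]
    - [[0.022,0.042,0.0],[0,0,0.1],1]
    - [[0.022,0.042,0.0],[0,0,0.1],1]

```text
clock: 1.78
ee_pos: [454.9, -55.1, 484.0]
eef_rot: [3.044, 0.777, -0.003]
force: [-0.6, 0.3, 0.4]
finger_gap: 85.4
```

Run:
```python
from h import *
from m import meas
s=env.sense();print(s['clock'],s['ee_pos'],s['eef_rot'])
c=save('wrist','wrist1.png');W,red,blue=meas(c)
print(np.round(c['world_from_camera'],2).tolist())
P=W[red];print(len(P),P.mean(0),np.percentile(P,[1,99],axis=0))
P=P[P[:,2]>209]
r=cv2.minAreaRect(P[:,:2].astype(np.float32));print(r)
l=cv2.fitLine(P[:,:2].astype(np.float32),cv2.DIST_L2,0,.1,.01).ravel();print(l,np.degrees(np.arctan2(l[1],l[0])))
B=W[blue&(W[...,2]>245)]
if len(B)>20:
  l=cv2.fitLine(B[:,:2].astype(np.float32),cv2.DIST_HUBER,0,.1,.01).ravel();print(l,np.degrees(np.arctan2(l[1],l[0])))
```

```text
1.775 [454.85744091 -55.09730162 483.9594161 ] [ 3.04351498e+00  7.76535444e-01 -2.58177825e-03]
[[0.88, -0.46, -0.12, 424.02], [0.48, 0.85, 0.23, 2.59], [-0.0, -0.26, 0.97, 453.89], [0.0, 0.0, 0.0, 1.0]]
815 [453.03645491 -57.49742061 211.94243079] [[433.52489471 -71.98171743 206.57794882]
 [473.39353824 -44.11596833 214.72379183]]
((453.7568054199219, -58.41287612915039), (42.64704895019531, 13.303439140319824), 28.46945571899414)
[  0.87837136   0.4779788  453.27435    -57.997437  ] 28.553476
[ 8.73143315e-01  4.87463623e-01  5.28945984e+02 -1.07688995e+02] 29.174011
```

View pics/wrist1.png

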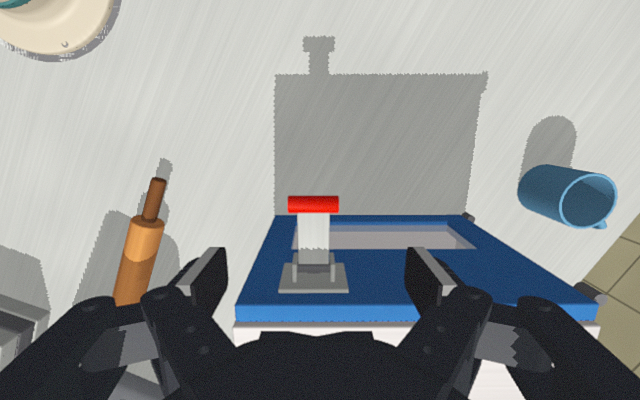

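The wrist view shows the bar centred at (313,204) between the pads, so I descend over it.

>>> carry_out:
  commands:
    - [[-0.0015,-0.003,-0.05],[0,0,0],1]
    - [[-0.0015,-0.003,-0.09],[0,0,0],1]
    - [[-0.0015,-0.003,-0.125],[0,0,0],1]
    - [[-0.0015,-0.003,-0.125],[0,0,0],1]
  squeeze: 20

```text
clock: 2.33
ee_pos: [451.7, -59.6, 357.0]
eef_rot: [-3.044, -0.77, 0.011]
force: [-0.3, 0.5, -0.5]
finger_gap: 85.3
```

>>> carry_out:
  commands:
    - [[0,0,0],[0,0,0],0.6]
    - [[0,0,0],[0,0,0],0.5]
    - [[0,0,0],[0,0,0],0.4]
    - [[0,0,0],[0,0,0],0.4]
    - [[0,0,0],[0,0,0],0.4]

```text
clock: 2.95
ee_pos: [453.3, -59.3, 359.1]
eef_rot: [-3.045, -0.77, -0.0]
force: [3.7, 4.8, 5.9]
finger_gap: 43.6
```

Run:
```python
from h import *
s=env.sense();print(s)
c=save('wrist','wrist2.png')
```

```text
{'clock': 2.95, 'joint_pos': array([-2.82793530e-01,  1.31201957e-01,  1.81579146e+00,  8.62902260e-04,
        1.19479739e+00, -7.78213485e-01]), 'qd': array([-3.46665058e-05, -2.23687660e-03,  2.30796250e-03, -4.46591992e-04,
       -3.06810882e-03,  1.17855672e-03]), 'joint_efforts': array([ -1.68340009, -28.33580375, -18.95981848,  -1.56763393,
         1.03217829,  -0.14070543]), 'ee_pos': array([453.26721361, -59.28063251, 359.10556976]), 'eef_rot': array([-3.04505370e+00, -7.69592905e-01, -3.69309369e-04]), 'force': array([3.71208824, 4.75072544, 5.9423644 ]), 'wrist_torque': array([ 0.60164855, -0.71316022, -0.13922655]), 'finger_gap': 43.6178117229985}
```

View pics/wrist2.png

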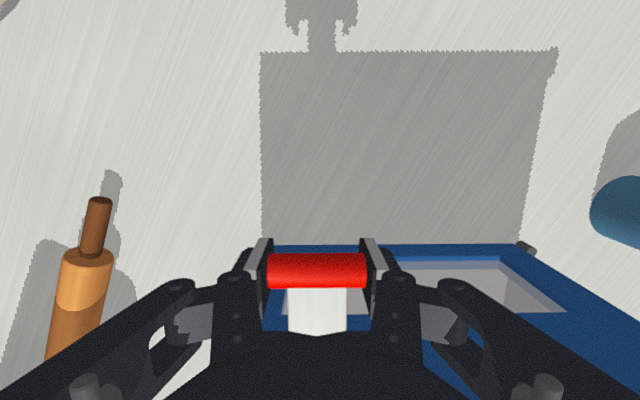

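The bar is pinched: the gap reads 43.6 mm, and the bar sits at (315,270) between the pads. Now I lift gently along the arc, watching the force.

>>> carry_out:
  commands:
    - [[0,0,0.0015],[0,0,0],0.4]
    - [[0,0,0.003],[0,0,0],0.4]
    - [[0,0,0.0045],[0,0,0],0.4]
    - [[0,0,0.006],[0,0,0],0.4]
    - [[0,0,0.006],[0,0,0],0.4]

```text
clock: 3.62
ee_pos: [453.4, -59.3, 365.0]
eef_rot: [-3.045, -0.77, -0.0]
force: [5.1, 0.6, -6.0]
finger_gap: 43.5
```

>>> carry_out:
  commands:
    - [[0.0001,-0.0002,0.001],[0,0,0],0.4]
    - [[0.0002,-0.0004,0.002],[0,0,0],0.4]
    - [[0.0004,-0.0007,0.003],[0,0,0],0.4]
    - [[0.0004,-0.0007,0.003],[0,0,0],0.4]

```text
clock: 4.12
ee_pos: [453.7, -59.8, 368.0]
eef_rot: [-3.044, -0.769, -0.0]
force: [4.5, 1.1, -7.8]
finger_gap: 43.6
```

>>> carry_out:
  commands:
    - [[0.0001,-0.0001,0.0005],[0,0,0],0.4]
    - [[0.0001,-0.0002,0.001],[0,0,0],0.4]
    - [[0.0001,-0.0002,0.001],[0,0,0],0.4]

```text
clock: 4.5
ee_pos: [453.7, -60.0, 369.0]
eef_rot: [-3.044, -0.769, -0.0]
force: [4.4, 1.5, -6.1]
finger_gap: 43.4
```

>>> carry_out:
  commands:
    - [[0.0001,-0.0001,0.0005],[0,0,0],0.4]
    - [[0.0001,-0.0002,0.001],[0,0,0],0.4]
    - [[0.0001,-0.0002,0.001],[0,0,0],0.4]

```text
clock: 4.88
ee_pos: [453.8, -60.2, 370.0]
eef_rot: [-3.044, -0.769, -0.0]
force: [4.3, 2.5, -6.9]
finger_gap: 43.9
```

>>> carry_out:
  commands:
    - [[0.0001,-0.0001,0.0005],[0,0,0],0.4]
    - [[0.0001,-0.0002,0.001],[0,0,0],0.4]
    - [[0.0001,-0.0002,0.001],[0,0,0],0.4]

```text
clock: 5.25
ee_pos: [453.9, -60.4, 371.1]
eef_rot: [-3.044, -0.769, -0.0]
force: [4.2, 1.9, -7.0]
finger_gap: 43.4
```

>>> carry_out:
  commands:
    - [[0.0001,-0.0001,0.0005],[0,0,0],0.4]
    - [[0.0001,-0.0002,0.001],[0,0,0],0.4]
    - [[0.0001,-0.0002,0.001],[0,0,0],0.4]

```text
clock: 5.62
ee_pos: [454.0, -60.6, 372.1]
eef_rot: [-3.044, -0.769, -0.0]
force: [3.9, 2.8, -6.1]
finger_gap: 43.4
```

>>> carry_out:
  commands:
    - [[0.0001,-0.0001,0.0005],[0,0,0],0.4]
    - [[0.0001,-0.0002,0.001],[0,0,0],0.4]
    - [[0.0001,-0.0002,0.001],[0,0,0],0.4]

```text
clock: 6.0
ee_pos: [454.1, -60.8, 373.2]
eef_rot: [-3.044, -0.769, -0.0]
force: [4.1, 2.4, -6.6]
finger_gap: 43.4
```

>>> carry_out:
  commands:
    - [[0.0001,-0.0001,0.0005],[0,0,0],0.4]
    - [[0.0001,-0.0002,0.001],[0,0,0],0.4]
    - [[0.0001,-0.0002,0.001],[0,0,0],0.4]

```text
clock: 6.38
ee_pos: [454.2, -61.0, 374.2]
eef_rot: [-3.044, -0.769, -0.0]
force: [4.6, 2.3, -7.1]
finger_gap: 43.6
```

Run:
```python
from h import *
from m import meas
s=env.sense();print(s['ee_pos'],s['force'],s['wrist_torque'])
c=save('wrist','wrist3.png');W,red,blue=meas(c)
P=W[red];print(len(P),P.mean(0),np.percentile(P,[1,99],axis=0))
c=dict(np.load('wrist2.npz'));W,red,blue=meas(c)
P=W[red];print(len(P),P.mean(0),np.percentile(P,[1,99],axis=0))
```

```text
[454.21269998 -60.97346295 374.22458373] [ 4.55604793  2.34403962 -7.12681147] [ 0.49071333 -0.5730499  -0.02586572]
3215 [453.22418725 -57.69330502 224.60351089] [[433.29079224 -72.3535161  217.15443089]
 [473.46975296 -44.30250975 227.70766156]]
3373 [452.50759645 -56.51428148 211.19513573] [[432.65822564 -71.62587685 202.79642764]
 [472.79591547 -43.03914973 214.50098426]]
```

View pics/wrist3.png

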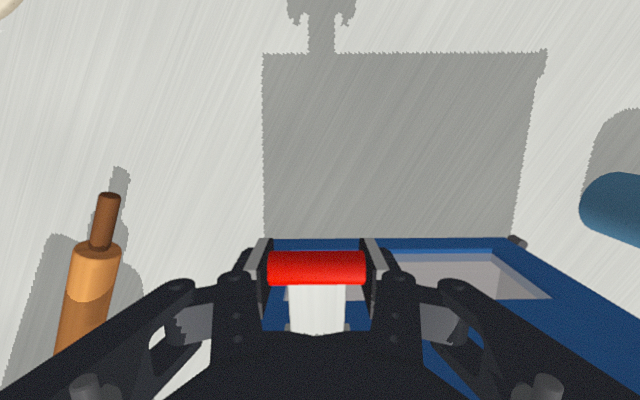

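The bar has followed, about 13.4 mm up and still in the pinch at (315,268), with no force jump yet. I continue lifting.

>>> carry_out:
  commands:
    - [[0.0001,-0.0001,0.0005],[0,0,0],0.4]
    - [[0.0001,-0.0003,0.001],[0,0,0],0.4]
    - [[0.0001,-0.0003,0.001],[0,0,0],0.4]

```text
clock: 6.8
ee_pos: [454.3, -61.2, 375.3]
eef_rot: [-3.044, -0.769, -0.001]
force: [4.0, 3.0, -6.9]
finger_gap: 43.5
```

>>> carry_out:
  commands:
    - [[0.0001,-0.0001,0.0005],[0,0,0],0.4]
    - [[0.0002,-0.0003,0.001],[0,0,0],0.4]
    - [[0.0002,-0.0003,0.001],[0,0,0],0.4]

```text
clock: 7.18
ee_pos: [454.5, -61.5, 376.3]
eef_rot: [-3.044, -0.769, -0.0]
force: [3.4, 2.2, -7.4]
finger_gap: 43.5
```

>>> carry_out:
  commands:
    - [[0.0001,-0.0001,0.0005],[0,0,0],0.4]
    - [[0.0002,-0.0003,0.001],[0,0,0],0.4]
    - [[0.0002,-0.0003,0.001],[0,0,0],0.4]

```text
clock: 7.55
ee_pos: [454.6, -61.8, 377.3]
eef_rot: [-3.044, -0.769, -0.0]
force: [3.7, 2.6, -7.2]
finger_gap: 43.8
```

>>> carry_out:
  commands:
    - [[0.0001,-0.0001,0.0005],[0,0,0],0.4]
    - [[0.0002,-0.0003,0.001],[0,0,0],0.4]
    - [[0.0002,-0.0003,0.001],[0,0,0],0.4]

```text
clock: 7.92
ee_pos: [454.8, -62.1, 378.3]
eef_rot: [-3.044, -0.769, -0.0]
force: [3.4, 2.9, -6.3]
finger_gap: 43.6
```

>>> carry_out:
  commands:
    - [[0.0001,-0.0001,0.0005],[0,0,0],0.4]
    - [[0.0002,-0.0003,0.001],[0,0,0],0.4]
    - [[0.0002,-0.0003,0.001],[0,0,0],0.4]

```text
clock: 8.3
ee_pos: [455.0, -62.4, 379.3]
eef_rot: [-3.044, -0.769, 0.0]
force: [4.7, 3.2, -8.1]
finger_gap: 43.7
```

>>> carry_out:
  commands:
    - [[0.0001,-0.0001,0.0005],[0,0,0],0.4]
    - [[0.0002,-0.0004,0.001],[0,0,0],0.4]
    - [[0.0002,-0.0004,0.001],[0,0,0],0.4]

```text
clock: 8.68
ee_pos: [455.1, -62.7, 380.4]
eef_rot: [-3.044, -0.769, 0.0]
force: [3.9, 3.1, -6.7]
finger_gap: 43.5
```

>>> carry_out:
  commands:
    - [[0.0001,-0.0001,0.0005],[0,0,0],0.4]
    - [[0.0002,-0.0004,0.001],[0,0,0],0.4]
    - [[0.0002,-0.0004,0.001],[0,0,0],0.4]

```text
clock: 9.05
ee_pos: [455.4, -63.1, 381.4]
eef_rot: [-3.043, -0.769, -0.0]
force: [4.3, 3.6, -6.3]
finger_gap: 43.5
```

>>> carry_out:
  commands:
    - [[0.0001,-0.0001,0.0005],[0,0,0],0.4]
    - [[0.0002,-0.0004,0.001],[0,0,0],0.4]
    - [[0.0002,-0.0004,0.001],[0,0,0],0.4]

```text
clock: 9.43
ee_pos: [455.5, -63.5, 382.4]
eef_rot: [-3.043, -0.768, -0.0]
force: [4.2, 2.4, -6.7]
finger_gap: 43.1
```

>>> carry_out:
  commands:
    - [[0.0001,-0.0001,0.0005],[0,0,0],0.4]
    - [[0.0002,-0.0004,0.001],[0,0,0],0.4]
    - [[0.0002,-0.0004,0.001],[0,0,0],0.4]

```text
clock: 9.8
ee_pos: [455.7, -63.8, 383.3]
eef_rot: [-3.043, -0.769, 0.0]
force: [4.7, 3.6, -7.1]
finger_gap: 43.4
```

>>> carry_out:
  commands:
    - [[0.0001,-0.0002,0.0005],[0,0,0],0.4]
    - [[0.0002,-0.0004,0.001],[0,0,0],0.4]
    - [[0.0002,-0.0004,0.001],[0,0,0],0.4]

```text
clock: 10.18
ee_pos: [455.9, -64.0, 383.6]
eef_rot: [-3.042, -0.768, 0.001]
force: [4.8, 3.0, -10.5]
finger_gap: 43.6
```

>>> carry_out:
  commands:
    - [[0.0001,-0.0002,0.0005],[0,0,0],0.4]
    - [[0.0002,-0.0004,0.001],[0,0,0],0.4]
    - [[0.0002,-0.0004,0.001],[0,0,0],0.4]

```text
clock: 10.55
ee_pos: [456.1, -64.2, 383.7]
eef_rot: [-3.041, -0.768, 0.002]
force: [4.3, 3.4, -12.3]
finger_gap: 43.2
```

Run:
```python
from h import *
from m import meas
s=env.sense();print(s['ee_pos'],s['force'],s['wrist_torque'])
c=save('wrist','wrist4.png');W,red,blue=meas(c)
P=W[red];print(len(P),P.mean(0),np.percentile(P,[1,99],axis=0))
```

```text
[456.05650514 -64.23283978 383.69443002] [  4.25032039   3.43221465 -12.34015235] [ 0.6910847  -0.72476647  0.07406121]
3151 [454.5553619  -60.09844275 233.03279811] [[434.45065249 -75.05413887 226.51381076]
 [475.04285293 -46.57586429 236.06151596]]
```

The stop is felt: z stalled at 383.7 and the pull jumped to 12 N. I ease back about 1.2 mm, then pull gently outward.

>>> carry_out:
  commands:
    - [[0,0,-0.0006],[0,0,0],0.4]
    - [[0,0,-0.0012],[0,0,0],0.4]
    - [[0,0,-0.0012],[0,0,0],0.4]

```text
clock: 10.98
ee_pos: [455.9, -64.1, 382.9]
eef_rot: [-3.04, -0.768, 0.002]
force: [2.3, 3.8, -4.1]
finger_gap: 43.5
```

>>> carry_out:
  commands:
    - [[-0.0002,0.001,0],[0,0,-0.005],0.4]
    - [[-0.0005,0.002,0],[0,0,-0.009],0.4]
    - [[-0.0007,0.003,0],[0,0,-0.013],0.4]
    - [[-0.0007,0.003,0],[0,0,-0.013],0.4]

```text
clock: 11.48
ee_pos: [455.3, -61.1, 383.0]
eef_rot: [-3.046, -0.748, 0.001]
force: [3.4, 0.1, -5.1]
finger_gap: 43.3
```

>>> carry_out:
  commands:
    - [[-0.0002,0.001,0],[0,0,-0.005],0.4]
    - [[-0.0005,0.002,0],[0,0,-0.009],0.4]
    - [[-0.0007,0.003,0],[0,0,-0.013],0.4]
    - [[-0.0007,0.003,0],[0,0,-0.013],0.4]

```text
clock: 11.98
ee_pos: [454.6, -58.1, 383.0]
eef_rot: [-3.051, -0.728, 0.001]
force: [4.2, 1.8, -5.2]
finger_gap: 43.6
```

>>> carry_out:
  commands:
    - [[-0.0002,0.001,0],[0,0,-0.005],0.4]
    - [[-0.0005,0.002,0],[0,0,-0.009],0.4]
    - [[-0.0007,0.003,0],[0,0,-0.013],0.4]
    - [[-0.0007,0.003,0],[0,0,-0.013],0.4]

```text
clock: 12.48
ee_pos: [454.0, -54.9, 383.1]
eef_rot: [-3.055, -0.708, 0.001]
force: [4.5, 2.3, -6.1]
finger_gap: 43.3
```

>>> carry_out:
  commands:
    - [[-0.0002,0.001,0],[0,0,-0.005],0.4]
    - [[-0.0005,0.002,0],[0,0,-0.009],0.4]
    - [[-0.0005,0.002,0],[0,0,-0.009],0.4]

```text
clock: 12.85
ee_pos: [453.5, -52.8, 383.1]
eef_rot: [-3.058, -0.694, 0.0]
force: [4.7, 1.7, -7.3]
finger_gap: 43.5
```

No resistance at about 11 mm, which is past the 9 mm of play, so the pawl is free. I swing on.

>>> carry_out:
  commands:
    - [[-0.0005,0.002,0],[0,0,-0.009],0.4]
    - [[-0.001,0.004,0],[0,0,-0.017],0.4]
    - [[-0.0014,0.007,0],[0,0,-0.03],0.4]
    - [[-0.0014,0.007,0],[0,0,-0.03],0.4]

```text
clock: 13.35
ee_pos: [452.2, -45.6, 383.2]
eef_rot: [-3.068, -0.647, -0.001]
force: [4.6, 0.8, -6.5]
finger_gap: 43.5
```

Run:
```python
import numpy as np
# tcp xy as door angle grows, hinge H, start tcp at angle th0
H=np.array([694,-2.]);n=np.array([-.48,.877]);d=-np.array([.877,.48])
p0=H+0;r=np.array([455.9,-64.1])-H
for th in np.arange(0,1.5,.05):
    c,s=np.cos(-th),np.sin(-th);q=H+np.array([c*r[0]-s*r[1],s*r[0]+c*r[1]]);print(round(th,2),q.round(1))
```

```text
0.0 [455.9 -64.1]
0.05 [453.1 -52.1]
0.1 [450.9 -40. ]
0.15 [449.3 -27.8]
0.2 [448.3 -15.6]
0.25 [447.9  -3.3]
0.3 [448.2   9. ]
0.35 [449.   21.3]
0.4 [450.5  33.5]
0.45 [452.6  45.6]
0.5 [455.3  57.7]
0.55 [458.6  69.5]
0.6 [462.4  81.2]
0.65 [466.9  92.7]
0.7 [471.9 103.9]
0.75 [477.5 114.9]
0.8 [483.6 125.5]
0.85 [490.2 135.9]
0.9 [497.4 145.9]
0.95 [505.  155.6]
1.0 [513.1 164.8]
1.05 [521.7 173.6]
1.1 [530.7 182. ]
1.15 [540.1 190. ]
1.2 [549.8 197.4]
1.25 [560.  204.4]
1.3 [570.5 210.8]
1.35 [581.3 216.7]
1.4 [592.3 222.1]
1.45 [603.7 226.9]
```

>>> carry_out:
  commands:
    - [[-0.0015,0.0055,0],[0,0,-0.023],0.4]
    - [[-0.003,0.0175,0],[0,0,-0.073],0.4]
    - [[-0.004,0.03,0],[0,0,-0.123],0.4]
    - [[-0.0045,0.042,0],[0,0,-0.173],0.4]
    - [[-0.004,0.0545,0],[0,0,-0.223],0.4]

```text
clock: 13.98
ee_pos: [449.6, 8.9, 383.5]
eef_rot: [-3.124, -0.299, -0.009]
force: [9.7, -0.9, -9.1]
finger_gap: 43.3
```

>>> carry_out:
  commands:
    - [[0.0015,0.012,0],[0,0,-0.05],0.4]
    - [[0.0035,0.0245,0],[0,0,-0.1],0.4]
    - [[0.006,0.0365,0],[0,0,-0.15],0.4]
    - [[0.009,0.0485,0],[0,0,-0.2],0.4]
    - [[0.0125,0.06,0],[0,0,-0.25],0.4]

```text
clock: 14.6
ee_pos: [462.1, 68.5, 383.3]
eef_rot: [3.14, -0.095, 0.009]
force: [4.5, -1.2, -7.8]
finger_gap: 43.6
```

Run:
```python
from h import *
s=env.sense();print(s['ee_pos'],s['eef_rot'],s['force'],s['wrist_torque'],s['joint_pos'])
save('top','top5.png')
save('scene','scene5.png')
```

```text
[462.11428004  68.49276588 383.29996652] [ 3.14006697 -0.09540663  0.009046  ] [ 4.48605275 -1.20226972 -7.82528672] [-0.1345234  -0.52732084  0.14256481] [-1.86931938e-03  1.25551645e-01  1.75829327e+00 -2.39791379e-04
  1.25199291e+00  5.89537538e-02]
```

View pics/top5.png

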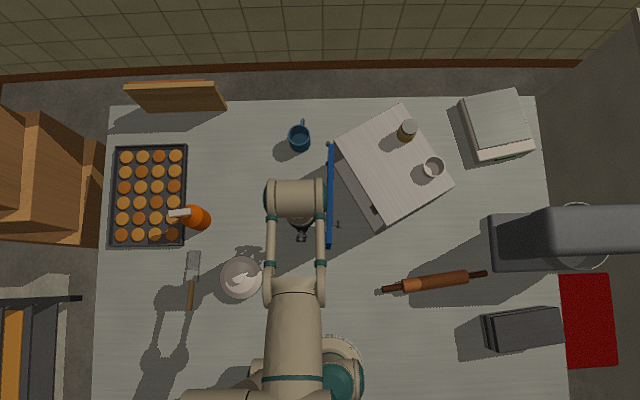

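View pics/scene5.png

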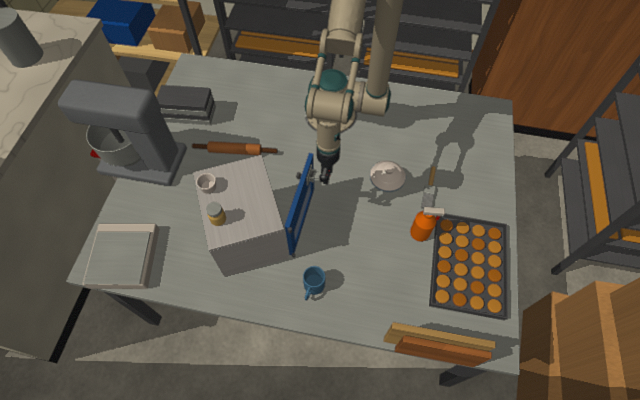

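The top view shows the door about 32° open, running vertically along column 330. I swing further.

>>> carry_out:
  commands:
    - [[0.004,0.0115,0],[0,0,-0.05],0.4]
    - [[0.0085,0.023,0],[0,0,-0.1],0.4]
    - [[0.0135,0.034,0],[0,0,-0.15],0.4]
    - [[0.019,0.045,0],[0,0,-0.2],0.4]
    - [[0.0255,0.0555,0],[0,0,-0.25],0.4]

```text
clock: 15.32
ee_pos: [488.4, 123.3, 383.2]
eef_rot: [3.1, -0.484, 0.012]
force: [6.6, -4.2, -7.4]
finger_gap: 43.5
```

>>> carry_out:
  commands:
    - [[0.003,0.005,-0.002],[0,0,-0.025],0.4]
    - [[0.0065,0.01,-0.006],[0,0,-0.05],0.4]
    - [[0.0065,0.01,-0.01],[0,0,-0.05],0.4]
    - [[0.0065,0.01,-0.014],[0,0,-0.05],0.4]
    - [[0.0065,0.01,-0.018],[0,0,-0.05],0.4]

```text
clock: 15.95
ee_pos: [494.4, 133.3, 364.9]
eef_rot: [3.087, -0.562, 0.01]
force: [-0.3, 1.8, -1.2]
finger_gap: 43.3
```

>>> carry_out:
  commands:
    - [[0,0,-0.003],[0,0,0],0.4]
    - [[0,0,-0.003],[0,0,0],0.7]
    - [[0,0,-0.003],[0,0,0],1]
    - [[0,0,-0.003],[0,0,0],1]
    - [[0,0,-0.003],[0,0,0],1]

```text
clock: 16.58
ee_pos: [494.4, 133.3, 361.9]
eef_rot: [3.087, -0.562, 0.01]
force: [0.2, -0.7, -0.5]
finger_gap: 85.4
```

>>> carry_out:
  commands:
    - [[0,0,0.04],[0,0,0],1]
    - [[0,0,0.09],[0,0,0],1]
    - [[0,0,0.11],[0,0,0],1]
    - [[0,0,0.11],[0,0,0],1]

```text
clock: 17.08
ee_pos: [494.6, 133.3, 473.6]
eef_rot: [3.088, -0.562, 0.016]
force: [0.1, 0.2, -0.6]
finger_gap: 85.3
```

Run:
```python
from h import *
from m import meas
s=env.sense();print(s['ee_pos'],s['eef_rot'],s['force'],s['finger_gap'],s['joint_pos'])
c=save('wrist','wrist6.png');W,red,blue=meas(c)
P=W[red];print(len(P),P.mean(0),np.percentile(P,[1,99],axis=0))
B=W[blue&(W[...,2]>243)&(W[...,2]<257)]
l=cv2.fitLine(B[:,:2].astype(np.float32),cv2.DIST_HUBER,0,.1,.01).ravel();print(len(B),l,np.degrees(np.arctan2(l[1],l[0])))
```

```text
[494.60490918 133.29756893 473.57784472] [ 3.08811613 -0.56199469  0.0160375 ] [ 0.13370322  0.1931071  -0.61034403] 85.28933137903958 [ 0.12949571  0.14557925  1.50838262 -0.00572216  1.47872589  0.49002882]
897 [496.49722386 134.45519634 212.00346314] [[476.06999058 122.69762416 206.37577463]
 [516.79644153 145.29613437 214.59092801]]
4734 [ 9.4790578e-01 -3.1855091e-01  5.2204218e+02  4.1502655e+01] -18.575312
```

View pics/wrist6.png

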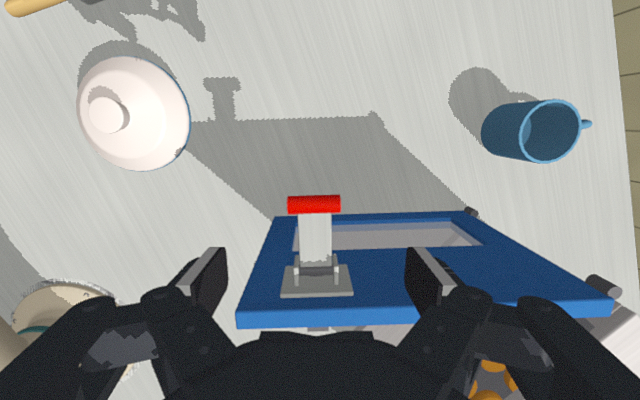

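The wrist view shows the paddle back down and level, with the bar at (314,204) and z 212, and the door at about 0.85 rad. I finish the swing by pushing the door panel from inside with closed fingers.

>>> carry_out:
  commands:
    - [[-0.004,-0.04,0],[0,0,0],0.5]
    - [[-0.01,-0.08,0],[0,0,0],0]
    - [[-0.015,-0.12,0],[0,0,0],0]
    - [[-0.02,-0.15,0],[0,0,0],0]
    - [[-0.02,-0.15,0],[0,0,0],0]

```text
clock: 17.75
ee_pos: [473.8, -18.2, 470.1]
eef_rot: [3.086, -0.567, 0.005]
force: [0.2, 0.6, -0.2]
finger_gap: -0.4
```

>>> carry_out:
  commands:
    - [[0,0,-0.04],[0,0,0],0]
    - [[0,0,-0.08],[0,0,0],0]
    - [[0,0,-0.088],[0,0,0],0]
    - [[0,0,-0.088],[0,0,0],0]

```text
clock: 18.25
ee_pos: [474.0, -17.6, 382.0]
eef_rot: [3.086, -0.566, 0.004]
force: [-0.6, -0.2, 0.0]
finger_gap: -0.3
```

Run:
```python
from h import *
s=env.sense();print(s['ee_pos'],s['eef_rot'],s['force'],s['finger_gap'],s['joint_pos'])
save('top','top7.png');save('wrist','wrist7.png')
H=np.array([694,-2.])
for th in np.arange(.85,1.6,.05):
    a=np.radians(208.7)-th;u=np.array([np.cos(a),np.sin(a)]);m=np.array([np.cos(a-np.pi/2),np.sin(a-np.pi/2)])
    print(round(th,2),(H+200*u-(17+11)*m).round(1))
```

```text
[474.00382334 -17.64766007 381.99466566] [ 3.08638947 -0.56587363  0.0039758 ] [-0.62395358 -0.16861178  0.02156448] -0.27109919479738026 [-0.18252428  0.13848947  1.74596191 -0.00394707  1.25460498  0.18136014]
0.85 [496.5  40.1]
0.9 [498.8  49.9]
0.95 [501.7  59.6]
1.0 [505.   69.1]
1.05 [508.8  78.5]
1.1 [513.   87.7]
1.15 [517.7  96.6]
1.2 [522.9 105.3]
1.25 [528.5 113.7]
1.3 [534.5 121.8]
1.35 [540.8 129.6]
1.4 [547.6 137.1]
1.45 [554.8 144.3]
1.5 [562.2 151. ]
1.55 [570.1 157.4]
1.6 [578.2 163.4]
```

View pics/top7.png

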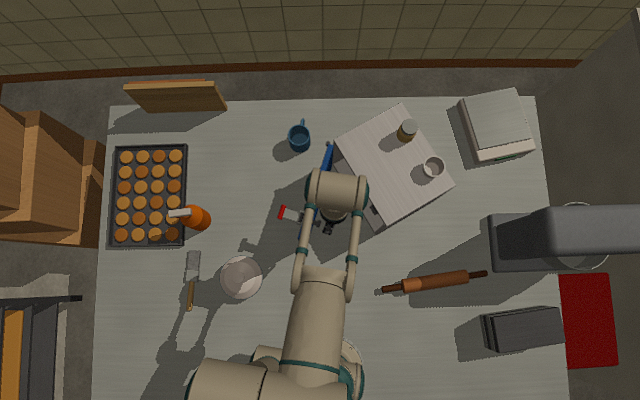

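View pics/wrist7.png

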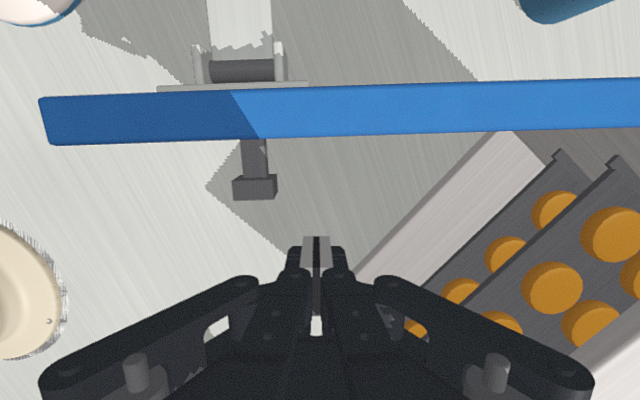

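The wrist view shows the closed fingers at (317,250) inside the door, with the pawl poking out at (255,165). I shift toward the hinge (image right) to clear it, then push.

>>> carry_out:
  commands:
    - [[0.018,0.01,0],[0,0,0],0]
    - [[0.031,0.026,0],[0,0,0],0]
    - [[0.034,0.04,0],[0,0,0],0]
    - [[0.035,0.047,0],[0,0,0],0]

```text
clock: 18.85
ee_pos: [509.7, 30.5, 383.3]
eef_rot: [3.087, -0.564, 0.008]
force: [-0.4, -1.7, 0.2]
finger_gap: 0.0
```

Run:
```python
from h import *
s=env.sense();print(s['ee_pos'],s['force'])
save('wrist','wrist8.png')
```

```text
[509.66707736  30.45588162 383.28713194] [-0.4393622  -1.67629733  0.21495787]
```

View pics/wrist8.png

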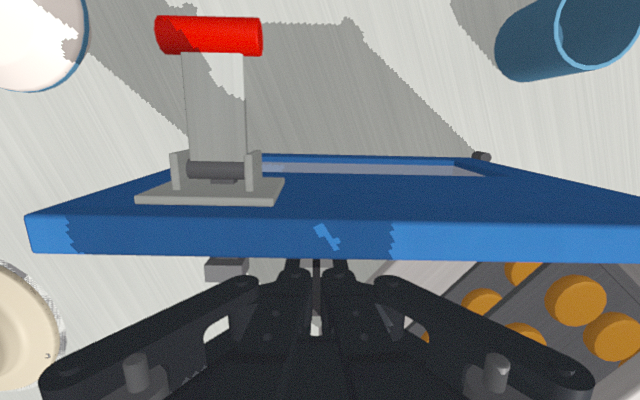

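>>> carry_out:
  commands:
    - [[0.004,0.0155,0],[0,0,-0.075],0]
    - [[0.0085,0.0315,0],[0,0,-0.15],0]
    - [[0.014,0.0445,0],[0,0,-0.225],0]
    - [[0.02,0.057,0],[0,0,-0.3],0]
    - [[0.0245,0.065,0],[0,0,-0.35],0]

```text
clock: 19.52
ee_pos: [533.7, 96.3, 383.2]
eef_rot: [2.94, -1.094, 0.006]
force: [-0.4, -4.3, 0.7]
finger_gap: 0.0
```

>>> carry_out:
  commands:
    - [[0.005,0.008,0],[0,0,-0.05],0]
    - [[0.0105,0.0155,0],[0,0,-0.1],0]
    - [[0.0165,0.023,0],[0,0,-0.15],0]
    - [[0.0225,0.03,0],[0,0,-0.2],0]
    - [[0.029,0.0365,0],[0,0,-0.25],0]

```text
clock: 20.15
ee_pos: [562.3, 132.9, 383.1]
eef_rot: [2.778, -1.454, 0.004]
force: [-0.1, -0.7, -0.1]
finger_gap: 0.1
```

>>> carry_out:
  commands:
    - [[0.0035,0.003,0],[0,0,-0.025],0]
    - [[0.007,0.0065,0],[0,0,-0.05],0]
    - [[0.0105,0.0095,0],[0,0,-0.08],0]
    - [[0.0105,0.0095,0],[0,0,-0.08],0]

```text
clock: 20.65
ee_pos: [573.0, 142.6, 383.0]
eef_rot: [2.718, -1.564, 0.004]
force: [0.5, -0.0, 0.4]
finger_gap: 0.1
```

Now I back off inward from the door, rise clear, and check.

>>> carry_out:
  commands:
    - [[-0.02,-0.01,0],[0,0,0],0]
    - [[-0.04,-0.025,0],[0,0,0],0]
    - [[-0.05,-0.04,0.04],[0,0,0],0]
    - [[-0.06,-0.06,0.09],[0,0,0],0]
    - [[-0.08,-0.1,0.11],[0,0,0],0]

```text
clock: 21.28
ee_pos: [493.2, 42.5, 496.2]
eef_rot: [2.722, -1.563, 0.012]
force: [0.1, -0.8, -0.3]
finger_gap: 0.2
```

>>> carry_out:
  commands:
    - [[-0.03,-0.04,0.02],[0,0,0],0]
    - [[-0.06,-0.08,0.03],[0,0,0],0]
    - [[-0.1,-0.12,0.03],[0,0,0],0]
    - [[-0.1,-0.16,0.03],[0,0,0],0]
    - [[-0.1,-0.16,0.03],[0,0,0],0]

```text
clock: 21.9
ee_pos: [392.7, -119.5, 526.5]
eef_rot: [2.718, -1.568, 0.014]
force: [-0.1, -0.1, 0.2]
finger_gap: 0.1
```

Run:
```python
from h import *
from m import meas
for i in (9,10):
  s=env.sense();print(s['clock'],s['ee_pos'],s['force'])
  c=save('top','top%d.png'%i);W,red,blue=meas(c)
  P=W[red];print(len(P),P.mean(0),np.percentile(P,[1,99],axis=0))
  B=W[blue&(W[...,2]>243)&(W[...,2]<257)]
  l=cv2.fitLine(B[:,:2].astype(np.float32),cv2.DIST_HUBER,0,.1,.01).ravel();print(len(B),l)
  print('door rad',np.radians(208.7)-np.arctan2(l[1],l[0])%np.pi)
save('scene','scene9.png')
```

```text
21.9 [ 392.65220173 -119.4741661   526.47279889] [-0.05678008 -0.07359818  0.24915401]<stdin>:6: RuntimeWarning: Mean of empty slice.
  ret = um.true_divide(
Traceback (most recent call last):
IndexError: index -1 is out of bounds for axis 0 with size 0
```

View pics/top9.png

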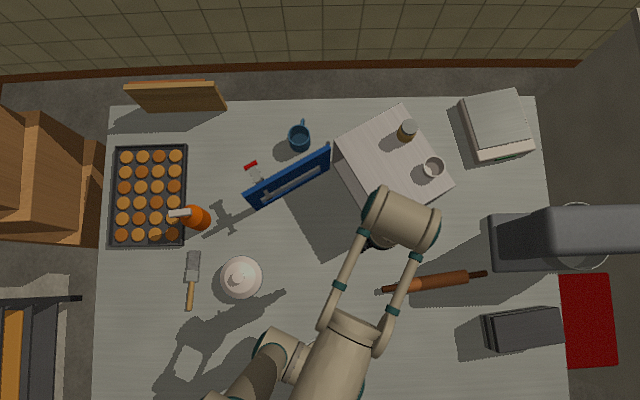

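The door now runs from (330,155) to (245,205), about square, and the bar is at (251,165). My y-range mask cut the bar off, so I widen it and measure again.

```bash
sed -i 's/W\[...,1\]<150)&(W\[...,1\]>-450)/W[...,1]<320)\&(W[...,1]>-450)/' m.py
python3 - <<'E'
from h import *
from m import meas
for i in (11,12):
  s=env.sense();print(s['clock'],s['force'])
  c=save('top','top%d.png'%i);W,red,blue=meas(c)
  P=W[red];print(len(P),P.mean(0),np.percentile(P,[1,99],axis=0).round(1).tolist())
  B=W[blue&(W[...,2]>243)&(W[...,2]<257)]
  l=cv2.fitLine(B[:,:2].astype(np.float32),cv2.DIST_HUBER,0,.1,.01).ravel()
  print('door rad',np.radians(208.7)-np.arctan2(l[1],l[0])%np.pi)
a=cv2.imread('pics/top0.png').astype(int);b=cv2.imread('pics/top12.png').astype(int)
for n,(x0,y0,x1,y1) in dict(jar=(395,115,420,142),ram=(420,155,446,182),cup=(285,118,315,155),bowl=(218,255,264,302),spray=(165,200,213,233),brush=(182,248,203,312),pin=(375,265,490,298)).items():
  print(n,abs(a-b)[y0:y1,x0:x1].mean().round(1))
save('scene','scene9.png')
E
```

```text
21.95 [ 0.00324421  0.47058782 -0.64742792]
51 [639.57562586 227.74791767 212.20577722] [[626.1, 210.3, 207.0], [652.4, 246.3, 218.3]]
door rad 1.562593777940486
22.0 [0.37560821 0.07612248 1.15754909]
52 [639.43763624 227.96981006 211.98153766] [[626.6, 210.2, 206.4], [651.8, 246.5, 217.2]]
door rad 1.560697158143733
jar 2.1
ram 2.0
cup 3.2
bowl 4.0
spray 3.7
brush 2.0
pin 7.6
```

View pics/scene9.png

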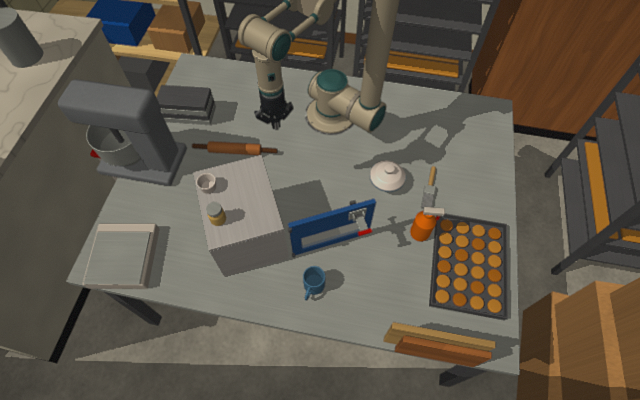

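The scene view shows the door square to the cabinet and the paddle level, with the red bar at (362,231). Everything else is in place and the arm is clear, so I hand in.

```bash
python3 -c "
from station import env
print(env.sign_off())"
```

```text
the job is handed in; nothing more can be done
None
```

The cabinet door stands open at about 1.56 rad (89°), the paddle is back down, and the job was handed in at about 22 s of the 72 s allowed. Sign-off reports no verdict.

- **Latch:** I pinched the red bar across its ends with 20 N and lifted it in about 1 mm steps. The stop showed at about 22 mm of lift, when the pull rose from about 7 N to 12 N. I eased back about 1 mm and drew the door out in small steps. It met no resistance past the 9 mm of play, so the pawl was free. Pawl force can't be read directly; the wrist force readings never went above about 14 N.
- **Swing:** I pulled the door to about 0.85 rad by the paddle, let the paddle down and released it. I then pushed the inside of the door panel with closed fingers to finish. I pushed the panel because it was unclear whether holding the paddle counts as touching the door in step 2.
- **Last checks:**
  - Two top pictures 0.05 s apart gave door angles of 1.563 and 1.561 rad, so the door is at rest within measurement noise.
  - The bar's visible surface is at its rest height (212 mm), so the paddle is level.
  - The wrist force is near zero and the arm is clear.
  - The other objects look unmoved against the first picture. The largest picture difference was around the rolling pin; I put it down to the arm's changed shadow, but did not measure the pin's position.
- **Failed check:** My first final measurement of the bar found nothing, because the search area was too narrow. I widened it and the repeat worked.

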